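# Feed the blue-capped vial carrier through the autosampler's flap

## Task

Two vial carriers wait on the autosampler's loading deck, each in front of its own gravity flap. With the fingertips push the blue-capped carrier along its lane and in through the flap until it tips over the sill and slides down the ramp to the stop inside; then draw the hand back out so that the flap swings fully shut behind it. Do not pick up or topple the carrier, and leave the red-capped carrier, the other flap and the flask and bottle beside the machine alone.

Things in the scene. Friction and masses are not known exactly. Their poses are not given: they have to be found in the camera images.
- sampler: Autosampler: white bench machine 430 long (its x -190 to +240), 300 wide, 192 high, fixed. Origin on the bench top, midway between the lanes, in the plane of the closed flaps; x points into the machine (feeding direction; world x within 0.25 rad), y left, z up. Level steel deck, top at z = 90, from x = -190 to a sill at x = +30, low friction (0.15): a carrier stays where it is left on it
- lane_left (a point): Deck point at the left lane's centre under its shut flap (sampler x 0, y +75, z 90). Slick guide rails 8 high, 48 apart from x = -30 to the sill, flare to 74 apart at x = -60. The 10 thick front panel has an opening 60 wide, from the deck to z = 175; above it a blue header (x -7 to +15, z 177 to 191); behind it a clear cover, top z = 188
- lane_right (a point): the same point, rails and opening for the right lane (sampler x 0, y -75, z 90 mm)
- home_left (a point): Where the origin of a carrier lies when home on the left lane's ramp (sampler x 112, y +75, z 52). From the sill (x +30) a smooth 25 degree ramp goes down to a black rubber stop; a carrier slides down to it by itself once its middle has passed the sill and it tips. Home, it is clear of the flap's swing
- home_right (a point): the same for the right lane (sampler x 112, y -75, z 52 mm)
- flap_left (a joint): Orange gravity flap of the left lane, 57 wide, 77 from its top hinge (sampler x 0, z 176) to its lower edge, 4 thick, a dark weight bar inside. 0 = hanging shut; grows as its lower edge swings inwards (+x), to 1.45 rad; never outwards. 30 g: 1 N opens it; it falls shut by itself when nothing is in its way. A carrier half through, or a finger, props it open
- flap_right (a joint): orange gravity flap of the right lane, the same as the left one
- carrier_blue: the carrier to feed: white plastic block 80 long (x) by 40 wide (y) by 34 high with three stoppered vials standing in it in a row along x, blue caps to 54 mm high, a blue stripe on both ends; 160 to 260 g. Loose on the deck in one of the two lanes, its x within about 0.12 rad of the sampler's x. Origin: centre of its underside, z up
- carrier_red: the same with red caps and stripes, waiting in the other lane: leave it
- bottle: aluminium bottle with a black cap, 72 in diameter, 150 high, loose on the bench left of the machine (origin: centre of its foot): leave it
- flask: conical glass flask, 82 in diameter at the foot, 128 high, loose on the bench right of the machine (origin: centre of its foot): leave it
Not all that is in view belongs to the job. Leave any green look-alike of the carrier_blue alone.

How it is judged (in metres and radians):
On the way, in this order (a step that is already met when the one before it is completed fails the run):
1. the flap in front of the blue-capped carrier is pushed well open (over 0.5 rad) (((y of carrier_blue in the frame of sampler above 0 m and value of joint flap_left above 0.5 rad) or (y of carrier_blue in the frame of sampler below 0 m and value of joint flap_right above 0.5 rad))), for 0.05 s.
2. the blue-capped carrier lies at the foot of the ramp, against the stop (x of carrier_blue in the frame of sampler between 0.1 and 0.125 m and z of carrier_blue in the frame of sampler below 0.065 m and angle between carrier_blue's own z axis and vertical below 0.55 rad and (y of carrier_blue in the frame of sampler between 0.062 and 0.088 m or y of carrier_blue in the frame of sampler between -0.088 and -0.062 m)), for 0.1 s.
At the end, for the whole second after the job is handed in: The blue-capped carrier rests on the ramp of its lane against the end stop (origin at sampler x 100 to 125 mm, within 13 mm of the lane's centre, below z = 65 mm), and both flaps hang shut (under 0.08 rad) (all of step 2 and value of joint each of flap_left, flap_right below 0.08 rad and linear speed of carrier_blue below 0.02 m/s); the robot touches nothing.
It fails at once if the blue-capped carrier is lifted (over 15 mm above the deck) (height (world z) of carrier_blue above 0.105 m).
It fails at once if the blue-capped carrier is toppled or pushed off the deck (angle between carrier_blue's own z axis and vertical above 0.8 rad or (x of carrier_blue in the frame of sampler below 0.02 m and height (world z) of carrier_blue below 0.075 m)).
It fails at once if the red-capped carrier is moved (over 15 mm) or tipped (distance of carrier_red from where it was at the start of the episode above 0.015 m or angle between carrier_red's own z axis and vertical above 0.3 rad).
It fails at once if the other flap is opened ((y of carrier_blue in the frame of sampler above 0 m and value of joint flap_right above 0.2 rad) or (y of carrier_blue in the frame of sampler below 0 m and value of joint flap_left above 0.2 rad)).
It fails at once if the bottle or the flask is moved (over 20 mm) (distance of any of bottle, flask from where it was at the start of the episode above 0.02 m).
It also fails if it takes over 38 s, if anything falls off the work surface, if the arm or the gripper's body presses on something with over 40 N, if the wrist force passes 120 N, or if a joint passes its speed limit or range.

## Robot

A 6-joint arm with a two-finger parallel gripper is mounted at the origin on the work surface. World frame = base frame: x ahead of the robot, y to its left, z up, the work surface at z = 0. Lengths are in mm, angles in rad, forces in N, time in s.
With the tool pointing down it reaches from about 275 to 750 mm from the base axis. Payload 10.2 kg.
Tool frame: the origin (TCP) lies at the very end of the fingers, on their centre line; the grasp point (between the pads) lies 19 mm behind it; x points along the fingers, y is the direction in which the jaws open and shut, and the axes are right-handed (so a half turn about x gives the same grasp; the last joint's range is limited). The gripper opens to 85 mm and grips with 20 to 120 N. Pads are 22 mm wide; open, the fingers measure 114 mm over their backs; the gripper's body (76 mm by 85 mm) begins 54 mm behind the grasp point. The pads swing forward as they close: fully open they stand 13 mm farther back than shut.
Start: joints at [-1.42, 0.313, 1.498, -0, 1.331, -0.223], TCP at [191.694, -488.758, 231.294] pointing down, gripper open.
Joint ranges: [-2.94, 2.94], [-0.97, 2.17], [0.19, 2.56], [-1.23, 4.37], [0.02, 3.11], [-2.88, 2.88]. Speed limits (rad/s): [2.39, 2.39, 3.01, 3.14, 3.14, 3.14].

## Interface

Orientations are given as a unit quaternion [w, x, y, z].
In Python, from rig import ctrl, viewer, finish_job gives the robot as it stands.
- The arm moves only by the tool carry_out, never from a script. Its argument "targets" is a list of rows, each an object of numbers: "x", "y", "z": the shift along the world's x, y, z in m; "ax", "ay", "az": the turn, a rotation vector about the world's x, y, z in rad; "hand": the opening, from -1 (shut) to 1 (fully open). A call has 1 to 5 rows; each row is the pose to reach, as a shift and turn from the pose commanded when the call began; what a row does not reach only later rows make up. A row lasts 1/8 s, in which the tool goes at most 62.5 mm and 10.7 degrees, less where a joint would pass 70% of its speed; a pose out of reach is approached as far as the arm can. A call with a gripper value outside its range is refused whole. The fingers move at their own pace and stop on an object; "grip_force" is the grip in N (left out, the last holds). Time passes only in rows, so rows that repeat a pose let the fingers close. It gives the time, the measured TCP pose, the force and the opening at its end, in the units of the state.
- ctrl.sense(): the state, without advancing time (a new reading comes with each control period).
- viewer.capture(name): name is "side" or "top" or "wrist"; returns the picture (420x560x3 uint8, blue, green, red); there is no depth.
- viewer.camera_info(name): a dict with "fx", "fy", "cx", "cy" (pixels), "R" (3x3) and "t" (3): a world point X has camera coordinates R X + t. Camera axes: x right, y down, z forward; pixel columns grow to the right and rows downward; lengths in mm; the calibration is good to about 2 mm. A picture is of the moment at which its call begins: read the wrist's pose just before it. camera_info takes no time and is no camera call; for the wrist camera it gives the pose at the moment of the call.
- finish_job(): hands the job in, once; it reports no verdict.
The state is a dict: "time_s": time; "joints": joint angles; "dq": joint speeds; "tau": joint torques, N m; "eef_pos": TCP position; "ee_rot": TCP orientation; "force": force on the tool from outside, world axes, zero at the start; "wrist_torque": the same for the moment, N m; "grip_width": opening from 0.0 (shut) to 1.0 (fully open).
Only numpy, scipy, OpenCV 4.12 (cv2) and the standard library are available. Lean on these libraries where they do the work, as an engineer would, in place of code of your own. Each camera call takes 0.05 s, during which the arm holds its last target. There are 200 camera calls.

## Working session

There is one attempt and no reset: what is moved stays moved. The work goes in short steps, Python scripts to look and compute and a tool call to move; the robot and the scene stay as the last step left them, time stands still between calls to the robot, and variables do not carry over. Pictures are saved under pics/ and viewed, about 8 in all and at most 12, crops included, and the job is handed in when it is done.

Besides the shell and the picture viewer there is one more tool, called after "Call:" as name(argument=value, ...), one argument or row to a line, values as JSON. carry_out: Moves the arm, as the interface text tells. Its arguments: {"type":"object","properties":{"targets":{"type":"array"},"grip_force":{"type":"number"}},"required":["targets"]}

```bash
ls; mkdir -p pics
python3 - <<'E'
from rig import ctrl, viewer
import cv2
s=ctrl.sense(); print(s)
for n in ("side","top"):
    im=viewer.capture(n); cv2.imwrite(f"pics/{n}0.png",im)
    print(n,viewer.camera_info(n))
E
```

```text
pics
{'time_s': 0.0, 'joints': array([-1.42038452e+00,  3.13465814e-01,  1.49843613e+00, -2.79776623e-05,
        1.33096414e+00, -2.23382833e-01]), 'dq': array([-0.00041979,  0.00019853, -0.00056968,  0.00044939, -0.00030292,
       -0.00052744]), 'tau': array([-1.75764853e-03, -4.12262034e+01, -2.59743083e+01, -3.25838328e-04,
        4.10319393e-03, -1.94456010e-05]), 'eef_pos': array([ 191.65631523, -488.49945024,  230.72733232]), 'ee_rot': array([ 0.13094034,  0.6947991 ,  0.13184089, -0.69478545]), 'force': array([ 0.20164376, -1.36558944,  0.70902039]), 'wrist_torque': array([-0.06383809, -0.00513432,  0.03325917]), 'grip_width': 1.0024591144312882}
side {'fx': 512.3197039926646, 'fy': 512.3197039926646, 'cx': 282.0932381277005, 'cy': 204.50812775594562, 'R': array([[-2.60285631e-01, -9.65531481e-01, -5.91649048e-04],
       [-5.58771293e-01,  1.51131882e-01, -8.15434728e-01],
       [ 7.87417318e-01, -2.11915346e-01, -5.78848731e-01]]), 't': array([197.45778187, 412.63498987, 957.39476592])}
top {'fx': 410.418255427794, 'fy': 410.418255427794, 'cx': 282.4127337066294, 'cy': 209.61969632341535, 'R': array([[ 0.00408391, -0.99998922, -0.00220816],
       [-0.99625168, -0.00387782, -0.08641505],
       [ 0.08640555,  0.00255279, -0.99625678]]), 't': array([  32.34552151,  571.41217061, 1069.19040062])}
```

View pics/side0.png

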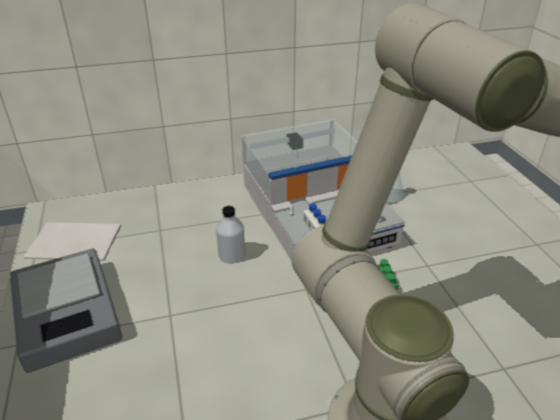

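View pics/top0.png

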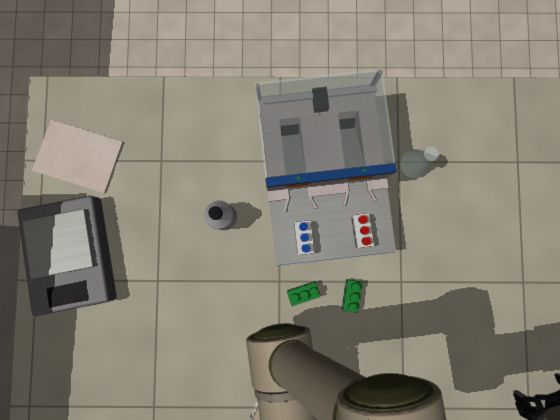

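The top view shows four candidates:
- Blue caps at about (304,238) in the left lane.
- Red caps at (363,230) in the right lane.
- Green look-alikes on the bench at (304,293) and (352,296).

The blue one on the deck fits the description. Next I'll measure it and confirm with an enlarged crop.

```bash
cat > h.py <<'E'
import numpy as np, cv2
from rig import ctrl, viewer
def ray(n,uv,z,ci=None):
    c=ci or viewer.camera_info(n); R,t=c["R"],c["t"]
    d=R.T@np.array([(uv[0]-c["cx"])/c["fx"],(uv[1]-c["cy"])/c["fy"],1]); o=-R.T@t
    return o+d*(z-o[2])/d[2]
def proj(n,X):
    c=viewer.camera_info(n); p=c["R"]@np.asarray(X,float)+c["t"]
    return np.array([c["fx"]*p[0]/p[2]+c["cx"],c["fy"]*p[1]/p[2]+c["cy"]])
def blobs(im,lo,hi,amin=8):
    m=cv2.inRange(cv2.cvtColor(im,cv2.COLOR_BGR2HSV),lo,hi)
    n,l,s,c=cv2.connectedComponentsWithStats(m)
    return m,l,[(i,s[i],c[i]) for i in range(1,n) if s[i][4]>=amin]
BL=((105,140,60),(130,255,255))
E
python3 - <<'E'
from h import *
im=cv2.imread("pics/top0.png")
m,l,b=blobs(im,*BL)
for i,s,c in b:
    print("blue",s,c.round(1),ray("top",c,144).round(1))
    if s[4]>500:
        ys,xs=np.where(l==i)
        # front & rear edges of header per column
        for f,nm in((np.max,"front"),(np.min,"rear")):
            cols=np.arange(275,388); e=np.array([f(ys[xs==k]) for k in cols])+(0.5 if nm=="front" else -.5)
            p=np.polyfit(cols,e,1)
            P=[ray("top",(u,np.polyval(p,u)),191) for u in(xs.min()-.5,xs.max()+.5)]
            print(nm,[q.round(1) for q in P],np.arctan2(-(P[0]-P[1])[0],(P[0]-P[1])[1]))
for h in ((0,10),(170,180)):
    for i,s,c in blobs(im,(h[0],150,80),(h[1],255,255))[2]: print("red",s,c.round(1),ray("top",c,144).round(1))
cv2.imwrite("pics/crop1.png",cv2.resize(im[150:280,240:420],None,fx=4.4,fy=4.4,interpolation=cv2.INTER_CUBIC))
E
```

```text
blue [ 266  164  130   23 1121] [330.7 174.9] [644.8 -80.8 144. ]
front [array([609. ,  72.8, 191. ]), array([ 643.8, -222.8,  191. ])] 0.1173084748706934
rear [array([629.6,  73. , 191. ]), array([ 664.5, -223.2,  191. ])] 0.11730886136078245
blue [300 223   8   7  45] [303.2 226. ] [522.1 -14.9 144. ]
blue [301 234   8   7  48] [304.2 237. ] [496.3 -17.5 144. ]
blue [302 245   8   7  46] [305.5 247.9] [470.8 -20.4 144. ]
red [359 216   9   7  52] [362.9 219.1] [ 539.2 -156.5  144. ]
red [361 227   8   7  52] [364.5 230. ] [ 513.4 -159.8  144. ]
red [362 237   9   8  53] [366.2 240.8] [ 487.9 -163.6  144. ]
```

View pics/crop1.png

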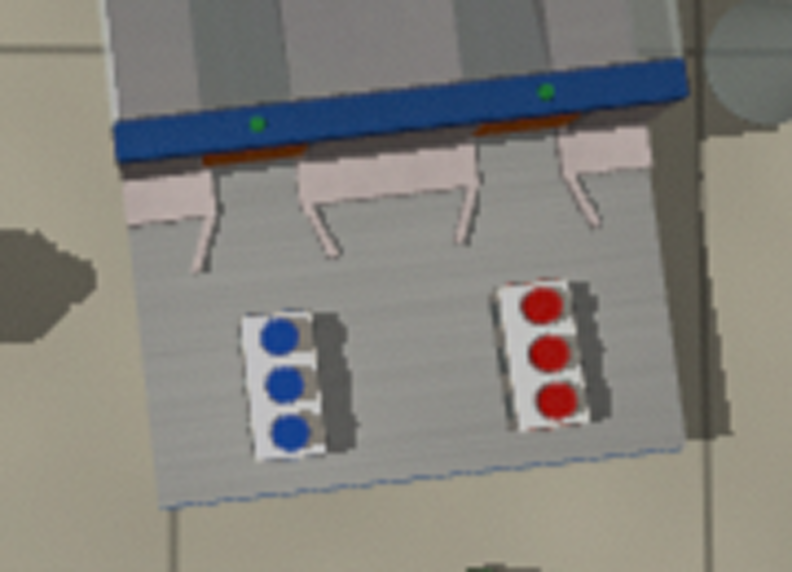

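```bash
cat >> h.py <<'E'
from scipy.spatial.transform import Rotation as Rn
O=np.array([634,-75.4,0]); yaw=0.117
S=Rn.from_euler("z",yaw).as_matrix()
def toS(X): return S.T@(np.asarray(X)-O)
def toW(X): return O+S@np.asarray(X,float)
def rot(q): return Rn.from_quat(np.roll(q,-1))
def goal(beta,sgn,yw=yaw):
    x=np.array([np.cos(beta)*np.cos(yw),np.cos(beta)*np.sin(yw),-np.sin(beta)]); y=sgn*np.array([-np.sin(yw),np.cos(yw),0])
    return Rn.from_matrix(np.c_[x,y,np.cross(x,y)])
E
python3 - <<'E'
from h import *
s=ctrl.sense(); r=rot(s["ee_rot"]); print(r.as_matrix().round(2))
for sg in(1,-1):
  for b in(np.pi/2,.6): print(sg,b,(goal(b,sg)*r.inv()).as_rotvec().round(3))
print("blue centre",toS([496.3,-17.5,90]).round(1),"pre",toW([-200,74,110]).round(1),"axis",S[:,0].round(3), "contact end",toW([10,75,105]).round(1))
im=cv2.imread("pics/top0.png")
print("bottle",ray("top",(216,213),150).round(0),"greens",ray("top",(304,293),54).round(0),ray("top",(352,296),54).round(0))
E
```

```text
[[-0.    0.37 -0.93]
 [ 0.   -0.93 -0.37]
 [-1.   -0.   -0.  ]]
1 1.5707963267948966 [ 0.000e+00 -2.000e-03  2.885e+00]
1 0.6 [-1.328 -0.334  2.574]
-1 1.5707963267948966 [-0.001 -0.    -0.257]
-1 0.6 [ 0.235 -0.944 -0.237]
blue centre [-130.    73.6   90. ] pre [426.7 -25.3 110. ] axis [0.993 0.117 0.   ] contact end [6.352e+02 3.000e-01 1.050e+02]
bottle [552. 191. 150.] greens [356. -21.  54.] [ 349. -144.   54.]
```

Call:
carry_out(
  targets=[
    {"x": 0.02, "y": 0.05, "z": 0.03, "hand": -1},
    {"x": 0.045, "y": 0.1, "z": 0.05, "ax": 0.03, "ay": -0.12, "az": -0.03, "hand": -1},
    {"x": 0.07, "y": 0.15, "z": 0.05, "ax": 0.06, "ay": -0.24, "az": -0.06, "hand": -1},
    {"x": 0.09, "y": 0.2, "z": 0.05, "ax": 0.09, "ay": -0.36, "az": -0.09, "hand": -1},
    {"x": 0.115, "y": 0.25, "z": 0.05, "ax": 0.12, "ay": -0.47, "az": -0.12, "hand": -1},
  ],
)

```text
invalid input at $.targets[0]: expected keys x, y, z, ax, ay, az, hand
```

Call:
carry_out(
  targets=[
    {"x": 0.02, "y": 0.05, "z": 0.03, "ax": 0, "ay": 0, "az": 0, "hand": -1},
    {"x": 0.045, "y": 0.1, "z": 0.05, "ax": 0.03, "ay": -0.12, "az": -0.03, "hand": -1},
    {"x": 0.07, "y": 0.15, "z": 0.05, "ax": 0.06, "ay": -0.24, "az": -0.06, "hand": -1},
    {"x": 0.09, "y": 0.2, "z": 0.05, "ax": 0.09, "ay": -0.36, "az": -0.09, "hand": -1},
    {"x": 0.115, "y": 0.25, "z": 0.05, "ax": 0.12, "ay": -0.47, "az": -0.12, "hand": -1},
  ],
)

```text
time_s: 0.72
eef_pos: [307.2, -237.2, 281.2]
ee_rot: [0.075, 0.851, 0.096, -0.51]
force: [0.6, 0.7, 0.4]
grip_width: 0.001
```

Call:
carry_out(
  targets=[
    {"x": 0.02, "y": 0.05, "z": 0, "ax": 0.03, "ay": -0.12, "az": -0.03, "hand": -1},
    {"x": 0.04, "y": 0.1, "z": -0.01, "ax": 0.06, "ay": -0.24, "az": -0.06, "hand": -1},
    {"x": 0.065, "y": 0.15, "z": -0.02, "ax": 0.09, "ay": -0.36, "az": -0.09, "hand": -1},
    {"x": 0.093, "y": 0.21, "z": -0.03, "ax": 0.115, "ay": -0.474, "az": -0.117, "hand": -1},
    {"x": 0.093, "y": 0.21, "z": -0.03, "ax": 0.115, "ay": -0.474, "az": -0.117, "hand": -1},
  ],
)

```text
time_s: 1.35
eef_pos: [398.9, -24.0, 249.5]
ee_rot: [0.017, 0.953, 0.06, -0.295]
force: [0.8, 0.4, -0.4]
grip_width: -0.007
```

Run:
```python
from h import *
s=ctrl.sense(); print(s["eef_pos"],s["joints"].round(2),(goal(.6,-1)*rot(s["ee_rot"]).inv()).as_rotvec().round(3))
print(toS(s["eef_pos"]))
print("to pre", toW([-198,74,106])-s["eef_pos"])
```

```text
[398.94606663 -24.0494307  249.51876652] [-0.89 -0.43  2.45  1.14  0.88 -0.11] [-0.002 -0.001 -0.007]
[-227.45262246   78.43810998  249.51876652]
to pre [  29.76933883   -0.96966772 -143.51876652]
```

Call:
carry_out(
  targets=[
    {"x": 0.01, "y": 0, "z": 0, "ax": -0.02, "ay": 0.17, "az": 0, "hand": -1},
    {"x": 0.02, "y": 0.002, "z": 0, "ax": -0.04, "ay": 0.34, "az": 0, "hand": -1},
    {"x": 0.028, "y": 0.003, "z": -0.02, "ax": -0.058, "ay": 0.497, "az": 0, "hand": -1},
    {"x": 0.028, "y": 0.003, "z": -0.06, "ax": -0.058, "ay": 0.497, "az": 0, "hand": -1},
    {"x": 0.028, "y": 0.003, "z": -0.06, "ax": -0.058, "ay": 0.497, "az": 0, "hand": -1},
  ],
)

```text
time_s: 1.98
eef_pos: [427.1, -25.8, 189.6]
ee_rot: [0.03, 0.85, 0.051, -0.524]
force: [-0.3, -0.0, 0.7]
grip_width: 0.002
```

Run:
```python
from h import *
s=ctrl.sense(); print(s["eef_pos"],s["joints"].round(2),(goal(1.1,-1)*rot(s["ee_rot"]).inv()).as_rotvec().round(3))
print(toS(s["eef_pos"]))
print("to pre", toW([-198,74,106])-s["eef_pos"])
im=viewer.capture("top"); cv2.imwrite("pics/top2.png",im)
```

```text
[427.06470821 -25.77610405 189.56710526] [-0.5  -0.09  2.15  0.4   0.74  0.7 ] [-0.002 -0.005 -0.001]
[-199.72777966   73.44086104  189.56710526]
to pre [  1.65069725   0.75700563 -83.56710526]
```

View pics/top2.png

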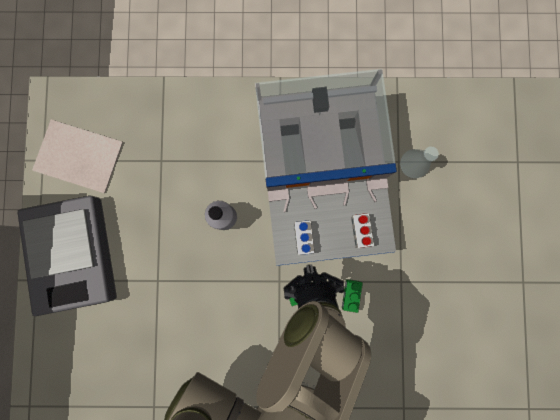

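The hand is behind the blue carrier, with its tip near px (310,268). Nothing has been disturbed, so I'll descend.

Call:
carry_out(
  targets=[
    {"x": 0, "y": 0.001, "z": -0.04, "ax": 0, "ay": 0, "az": 0, "hand": -1},
    {"x": 0, "y": 0.001, "z": -0.07, "ax": 0, "ay": 0, "az": 0, "hand": -1},
    {"x": 0, "y": 0.001, "z": -0.083, "ax": 0, "ay": 0, "az": 0, "hand": -1},
    {"x": 0, "y": 0.001, "z": -0.083, "ax": 0, "ay": 0, "az": 0, "hand": -1},
  ],
)

```text
time_s: 2.52
eef_pos: [428.0, -25.6, 109.2]
ee_rot: [0.03, 0.851, 0.049, -0.521]
force: [-0.8, -0.5, 0.6]
grip_width: -0.002
```

Run:
```python
from h import *
s=ctrl.sense(); print(s["eef_pos"],s["force"],s["joints"].round(2)); print(toS(s["eef_pos"]))
im=viewer.capture("top"); cv2.imwrite("pics/top3.png",im)
sd=viewer.capture("side")
a=cv2.resize(im[160:310,240:400],None,fx=2.5,fy=2.5); b=cv2.resize(sd[110:260,240:400],None,fx=2.5,fy=2.5)
cv2.imwrite("pics/c3.png",np.hstack([a,b]))
for i,t,c in blobs(im,*BL)[2]: print(t[4],toS(ray("top",c,144)).round(1))
```

```text
[428.04635337 -25.6380943  109.19599806] [-0.75381341 -0.4701906   0.56903379] [-0.5   0.07  2.26  0.59  0.49  0.47]
[-198.73673538   73.46333663  109.19599806]
1125 [ 10.1  -6.1 144. ]
45 [-104.    73.1  144. ]
48 [-130.    73.6  144. ]
47 [-155.6   73.5  144. ]
```

View pics/c3.png

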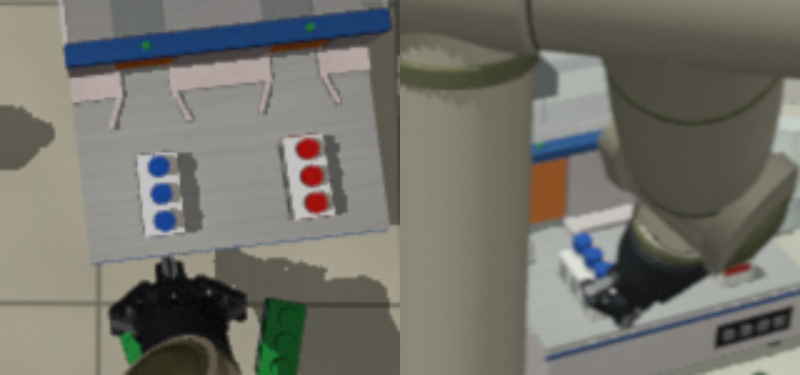

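Run:
```python
from h import *
for a in((257.5,200),(519,172)): print(toS(ray("top",(240+a[0]/4.4-.4,150+a[1]/4.4-.4),98)).round(1))
print([toW([x,74.5,0]).round(1) for x in(-198,-150,-70,-40,0,15)])
```

```text
[-24.   74.1  98. ]
[-24.8 -75.1  98. ]
[array([428.7, -24.5,   0. ]), array([476.3, -18.9,   0. ]), array([555.8,  -9.6,   0. ]), array([585.6,  -6.1,   0. ]), array([625.3,  -1.4,   0. ]), array([6.402e+02, 3.000e-01, 0.000e+00])]
```

Call:
carry_out(
  targets=[
    {"x": 0.012, "y": 0.0015, "z": -0.002, "ax": 0, "ay": 0, "az": 0, "hand": -1},
    {"x": 0.024, "y": 0.003, "z": -0.002, "ax": 0, "ay": 0, "az": 0, "hand": -1},
    {"x": 0.036, "y": 0.0045, "z": -0.002, "ax": 0.005, "ay": -0.04, "az": 0, "hand": -1},
    {"x": 0.048, "y": 0.006, "z": -0.002, "ax": 0.01, "ay": -0.08, "az": 0, "hand": -1},
    {"x": 0.06, "y": 0.0075, "z": -0.002, "ax": 0.014, "ay": -0.12, "az": 0, "hand": -1},
  ],
)

```text
time_s: 3.25
eef_pos: [488.8, -17.0, 106.4]
ee_rot: [0.028, 0.881, 0.052, -0.469]
force: [-1.3, 0.8, -0.6]
grip_width: 0.001
```

```bash
cat > st.py <<'E'
from h import *
s=ctrl.sense(); print("tcp",s["eef_pos"].round(1),"S",toS(s["eef_pos"]).round(1),"F",s["force"].round(1),s["joints"].round(2))
x=rot(s["ee_rot"]).as_matrix()[:,0]; print("beta",np.arcsin(-x[2]).round(3),"yaw",np.arctan2(x[1],x[0]).round(3))
im=viewer.capture("top"); cv2.imwrite("pics/last.png",im)
for i,t,c in blobs(im,*BL)[2]: print(t[4],toS(ray("top",c,144)).round(1))
E
python3 st.py
```

```text
tcp [488.8 -17.  106.4] S [-137.4   75.   106.4] F [-1.3  0.8 -0.6] [-0.44  0.19  2.19  0.91  0.38  0.23]
beta 0.978 yaw 0.118
1123 [ 10.1  -6.6 144. ]
47 [-64.5  74.6 144. ]
45 [-90.5  74.4 144. ]
47 [-115.9   74.2  144. ]
```

Call:
carry_out(
  targets=[
    {"x": 0.011, "y": 0.0012, "z": 0, "ax": 0.005, "ay": -0.04, "az": 0, "hand": -1},
    {"x": 0.022, "y": 0.0024, "z": 0, "ax": 0.009, "ay": -0.08, "az": 0, "hand": -1},
    {"x": 0.033, "y": 0.0036, "z": 0, "ax": 0.014, "ay": -0.12, "az": 0, "hand": -1},
    {"x": 0.044, "y": 0.005, "z": 0, "ax": 0.019, "ay": -0.16, "az": 0, "hand": -1},
    {"x": 0.055, "y": 0.006, "z": 0, "ax": 0.023, "ay": -0.2, "az": 0, "hand": -1},
  ],
)

```text
time_s: 3.92
eef_pos: [543.6, -10.9, 106.4]
ee_rot: [0.023, 0.924, 0.055, -0.378]
force: [-0.2, 0.3, 0.1]
grip_width: 0.003
```

```bash
python3 st.py
```

```text
tcp [543.6 -10.9 106.4] S [-82.3  74.7 106.4] F [-0.2  0.3  0.1] [-0.41  0.3   2.17  1.7   0.37 -0.53]
beta 0.777 yaw 0.118
1172 [  9.2  -3.1 144. ]
48 [-37.5  74.1 144. ]
46 [-63.2  73.7 144. ]
```

Call:
carry_out(
  targets=[
    {"x": 0.01, "y": 0.0012, "z": 0, "ax": 0.003, "ay": -0.025, "az": 0, "hand": -1},
    {"x": 0.02, "y": 0.0024, "z": 0, "ax": 0.006, "ay": -0.05, "az": 0, "hand": -1},
    {"x": 0.03, "y": 0.0036, "z": 0, "ax": 0.009, "ay": -0.075, "az": 0, "hand": -1},
    {"x": 0.04, "y": 0.0048, "z": 0, "ax": 0.012, "ay": -0.1, "az": 0, "hand": -1},
    {"x": 0.05, "y": 0.006, "z": 0, "ax": 0.015, "ay": -0.12, "az": 0, "hand": -1},
  ],
)

```text
time_s: 4.6
eef_pos: [593.2, -4.7, 106.3]
ee_rot: [0.019, 0.945, 0.056, -0.322]
force: [0.3, -0.1, 0.1]
grip_width: 0.002
```

```bash
python3 st.py; python3 -c "
from h import *
sd=viewer.capture('side');im=cv2.imread('pics/last.png')
a=cv2.resize(im[120:270,240:400],None,fx=2.5,fy=2.5); b=cv2.resize(sd[110:260,240:400],None,fx=2.5,fy=2.5)
cv2.imwrite('pics/c4.png',np.hstack([a,b]))"
```

```text
tcp [593.2  -4.7 106.3] S [-32.3  75.  106.3] F [ 0.3 -0.1  0.1] [-0.37  0.4   2.1   2.06  0.44 -0.85]
beta 0.657 yaw 0.12
1118 [ 10.1  -7.1 144. ]
49 [-14.4  73.8 144. ]
```

View pics/c4.png

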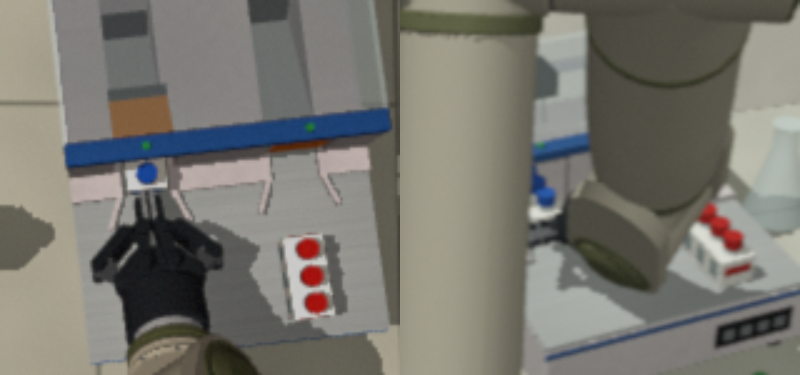

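Call:
carry_out(
  targets=[
    {"x": 0.008, "y": 0.001, "z": 0, "ax": 0.001, "ay": -0.01, "az": 0, "hand": -1},
    {"x": 0.016, "y": 0.002, "z": 0, "ax": 0.002, "ay": -0.02, "az": 0, "hand": -1},
    {"x": 0.024, "y": 0.003, "z": 0, "ax": 0.004, "ay": -0.03, "az": 0, "hand": -1},
    {"x": 0.03, "y": 0.0036, "z": 0, "ax": 0.005, "ay": -0.04, "az": 0, "hand": -1},
    {"x": 0.03, "y": 0.0036, "z": 0, "ax": 0.005, "ay": -0.04, "az": 0, "hand": -1},
  ],
)

```text
time_s: 5.32
eef_pos: [622.9, -1.6, 106.1]
ee_rot: [0.018, 0.951, 0.056, -0.303]
force: [-0.4, -0.2, -1.9]
grip_width: 0.0
```

```bash
python3 st.py; python3 -c "
from h import *
im=cv2.imread('pics/last.png')
cv2.imwrite('pics/c5.png',cv2.resize(im[70:270,240:420],None,fx=3,fy=3))"
```

```text
tcp [622.9  -1.6 106.1] S [ -2.4  74.6 106.1] F [-0.4 -0.2 -1.9] [-0.35  0.46  2.04  2.15  0.45 -0.91]
beta 0.617 yaw 0.118
1116 [ 10.1  -6.6 144. ]
```

View pics/c5.png

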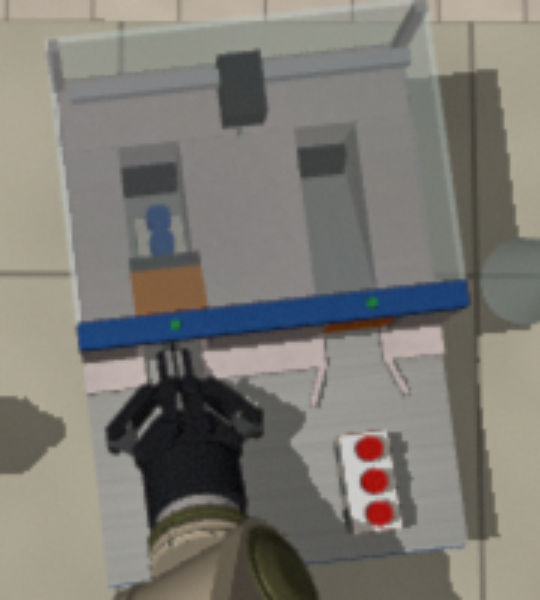

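The carrier has tipped and slid, with its caps now beyond the flap at crop (158,215–245). I'll draw the hand straight back.

Call:
carry_out(
  targets=[
    {"x": -0.015, "y": -0.0018, "z": 0, "ax": 0, "ay": 0, "az": 0, "hand": -1},
    {"x": -0.035, "y": -0.004, "z": 0, "ax": -0.003, "ay": 0.03, "az": 0, "hand": -1},
    {"x": -0.055, "y": -0.0065, "z": 0, "ax": -0.008, "ay": 0.07, "az": 0, "hand": -1},
    {"x": -0.075, "y": -0.009, "z": 0.002, "ax": -0.014, "ay": 0.12, "az": 0, "hand": -1},
    {"x": -0.09, "y": -0.0105, "z": 0.005, "ax": -0.018, "ay": 0.15, "az": 0, "hand": -1},
  ],
)

```text
time_s: 6.0
eef_pos: [531.9, -12.3, 111.5]
ee_rot: [0.022, 0.925, 0.054, -0.375]
force: [-0.3, 0.3, 0.3]
grip_width: 0.003
```

```bash
python3 st.py; python3 -c "
from h import *
im=cv2.imread('pics/last.png')
cv2.imwrite('pics/c6.png',cv2.resize(im[70:270,240:420],None,fx=3,fy=3))
# expected caps if home: ramp 25deg, cap height 54 along carrier z
a=np.radians(25);o=np.array([112,75,52])
for d in(-26,0,26): print('home cap px',proj('top',toW(o+d*np.array([np.cos(a),0,-np.sin(a)])+54*np.array([np.sin(a),0,np.cos(a)]))).round(1))
m,l,b=blobs(im[110:172,270:310],(105,90,40),(130,255,255),5)
for i,t,c in b: print(t,c+[270,110])
"
```

```text
tcp [531.9 -12.3 111.5] S [-94.   74.6 111.5] F [-0.3  0.3  0.3] [-0.43  0.27  2.21  1.7   0.39 -0.54]
beta 0.769 yaw 0.117
1123 [ 10.1  -6.4 144. ]
home cap px [291.7 140.8]
home cap px [290.5 132.8]
home cap px [289.4 125. ]
[ 17  13  10  25 154] [291.77272727 134.82467532]
[19 43 11  3 17] [294.17647059 154.05882353]
```

View pics/c6.png

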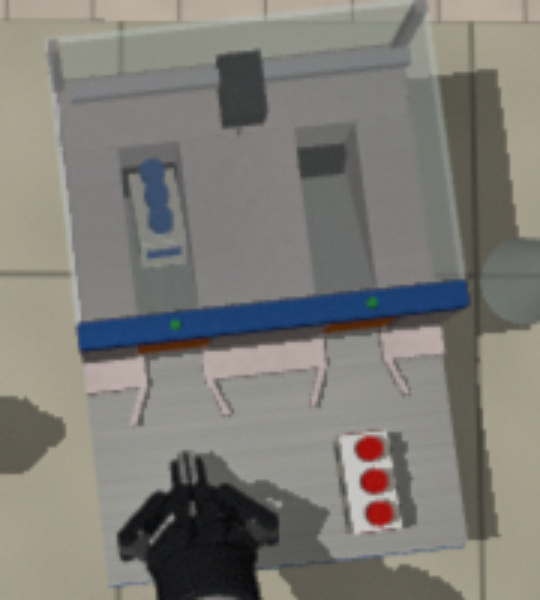

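Both flaps look alike again: thin orange strips at crop (173,347) and (360,324). The carrier is by the stop. I'll retreat a bit more and check that it's at rest.

Call:
carry_out(
  targets=[
    {"x": -0.03, "y": -0.0035, "z": 0.01, "ax": -0.01, "ay": 0.08, "az": 0, "hand": -1},
    {"x": -0.06, "y": -0.007, "z": 0.04, "ax": -0.02, "ay": 0.17, "az": 0, "hand": -1},
    {"x": -0.08, "y": -0.009, "z": 0.08, "ax": -0.03, "ay": 0.25, "az": 0, "hand": -1},
    {"x": -0.09, "y": -0.01, "z": 0.12, "ax": -0.035, "ay": 0.3, "az": 0, "hand": -1},
    {"x": -0.09, "y": -0.01, "z": 0.12, "ax": -0.035, "ay": 0.3, "az": 0, "hand": -1},
  ],
)

```text
time_s: 6.68
eef_pos: [441.7, -22.3, 231.7]
ee_rot: [0.029, 0.858, 0.05, -0.511]
force: [1.1, 0.4, 0.6]
grip_width: 0.001
```

```bash
python3 st.py; python3 -c "
from h import *
im=cv2.imread('pics/last.png'); i0=cv2.imread('pics/top0.png')
m,l,b=blobs(im[110:172,270:310],(105,90,40),(130,255,255),5)
for i,t,c in b: print(t,c+[270,110])
a=np.radians(25)
for x in (100,106,112): 
  o=np.array([x,75,52+(112-x)*np.tan(a)]); print(x,proj('top',toW(o+54*np.array([np.sin(a),0,np.cos(a)]))).round(1))
  # rear top edge of block
  print('  rear top edge',proj('top',toW(o-40*np.array([np.cos(a),0,-np.sin(a)])+34*np.array([np.sin(a),0,np.cos(a)]))).round(1))
for I in(i0,im):
  for i,t,c in blobs(I[160:215,260:400],(3,150,60),(18,255,255),5)[2]: print('orange',t,c.round(1))
for h in((0,2),(170,180)):
  for i,t,c in blobs(im,(h[0],150,80),(h[1],255,255))[2]: print('red',c.round(1))
sd=viewer.capture('side'); A=cv2.resize(im[105:205,255:345],None,fx=4.4,fy=4.4,interpolation=2);B=cv2.resize(sd[110:210,235:315],None,fx=4.4,fy=4.4,interpolation=2)
cv2.imwrite('pics/c7.png',np.hstack([A,B]))
"
```

```text
tcp [441.7 -22.3 231.7] S [-184.8   75.2  231.7] F [1.1 0.4 0.6] [-0.48 -0.13  2.07  0.38  0.82  0.77]
beta 1.075 yaw 0.117
1125 [ 10.1  -6.4 144. ]
[ 17  13  10  25 155] [291.72903226 135.06451613]
[19 43 11  3 18] [294.27777778 154.        ]
100 [291.1 136.8]
  rear top edge [293.1 154.4]
106 [290.8 134.8]
  rear top edge [292.8 152.3]
112 [290.5 132.8]
  rear top edge [292.5 150.2]
orange [88 16 23  5 48] [99.  17.9]
orange [26 23 24  5 52] [37.4 24.9]
orange [88 16 23  5 48] [99.  17.9]
orange [26 23 24  5 53] [37.2 24.9]
red [362.9 219.1]
red [364.5 230. ]
red [366.3 240.7]
```

View pics/c7.png

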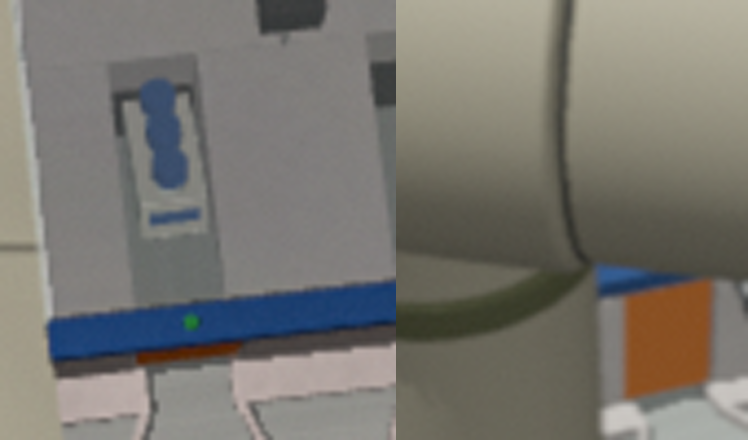

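The flap strips are at the same pixels as at the start, the carrier didn't move between the last two frames, and the red caps are unchanged. The hand is clear, so I'm handing in.

```bash
python3 -c "
from rig import finish_job
print(finish_job())"
```

```text
the job is handed in; nothing more can be done
None
```

I pushed the blue-capped carrier, which was in the left lane, through its flap with the shut fingertips. It tipped over the sill and slid down the ramp to the stop. I then drew the hand straight back and up, clear of everything, and handed in just after 6.7 s of the 38 s; no verdict is reported.

**Last checks that agreed**
- **Carrier:** it was at rest, with the same pixels in two frames 0.7 s apart, and about 2 mm off the lane centre.
- **Flaps:** both orange strips sit where they were in the first picture to about 0.2 px, so both hang shut.
- **Other things:** the red caps did not move. I did not re-measure the bottle or flask, but the hand never went near them. The measured tool force stayed around 2 N or less in every reading.

**One disagreement:** I measured the carrier's x at about 105–108 mm, against the nominal home of 112 mm. That is inside the allowed 100–125 mm. I put the gap down to a few millimetres of error in my estimate of the machine's position, because a carrier should not rest on the smooth ramp short of the stop.

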